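Make up the blood-smear and faecal-test kits at the microscope bench

ROBOT

A 6-joint arm with a two-finger parallel gripper is mounted at the origin on the work surface. World frame = base frame: x ahead of the robot, y to its left, z up, the work surface at z = 0. Lengths are in m, angles in rad, forces in N, time in s.
With the tool pointing down it reaches from about 0.3 to 0.775 m from the base axis. Payload 14.6 kg.
Tool frame: the origin (TCP) lies on the mounting face of the last link; the fingertips stand 199 mm ahead of it and the grasp point (between the pads) lies 180 mm ahead of it; z points along the fingers, y is the line along which they close (so a half turn about z gives the same grasp; the last joint's range is limited). The gripper opens to 94 mm and grips with 3 to 60 N. Pads are 16 mm wide; open, the fingers measure 119 mm over their backs; the gripper's body (75 mm by 177 mm) begins 78 mm behind the grasp point.
Start: joints at [-1.184, 0.3, 1.521, -0, 1.321, -0.067], TCP at [0.241, -0.494, 0.405] pointing down, gripper open.
Joint ranges: [-3.03, 3.03], [-0.79, 2.21], [0.23, 2.52], [-1.04, 4.18], [0, 3.07], [-2.55, 2.55]. Speed limits (rad/s): [2.22, 2.22, 2.57, 3.14, 3.14, 3.14].

INTERFACE

Orientations are given as [roll, pitch, yaw] about the fixed x, y, z axes, in that order (R = Rz(yaw) Ry(pitch) Rx(roll)).
In Python, from station import telemetry, cams, workorder, finder gives the robot as it stands.
- The arm moves only by the tool jog_arm, never from a script. Its argument "rows" is a list of rows, each an object with "gripper": the finger opening in m, from 0 to 0.094; "slide": the shift along the tool's x, y, z in m, a list of three; "spin": the turn about the tool's z in rad. In form: [{"gripper": gripper, "slide": [tx, ty, tz], "spin": spin}, ...]. A call has 1 to 8 rows; each row is the pose to reach, as a shift and turn from the pose commanded when the call began, along the tool's axes at that moment; what a row does not reach only later rows make up. A row lasts 1/10 s, in which the tool goes at most 50 mm and 8.59 degrees, less where a joint would pass 70% of its speed; a pose out of reach is approached as far as the arm can. A call with a gripper value outside its range is refused whole. The fingers move at their own pace and stop on an object; "squeeze" is the grip in N (left out, the last holds). Time passes only in rows, so rows that repeat a pose let the fingers close. It gives the time, the measured TCP pose, the force, the opening and the grip force at its end, in the units of the state.
- telemetry.get_obs(): the state, without advancing time (a new reading comes with each control period).
- cams.camera(name): name is "side" or "top" or "wrist"; returns (picture, depth): 480x640x3 uint8, red, green, blue; 480x640 float32, m along the optical axis (not along the pixel's ray), 0 where there is no reading.
- cams.camera_info(name): a dict with "camera_matrix" (3x3 intrinsics, pixels), "R" (3x3) and "t" (3): a world point X has camera coordinates R X + t; the wrist camera has in their place "tool_from_camera" (4x4, takes a point from camera to tool coordinates, whose origin is the TCP and whose axes are the flange's). Camera axes: x right, y down, z forward; pixel columns grow to the right and rows downward; lengths in m; the calibration is good to about 2 mm. The wrist camera is an equidistant fisheye: a pixel r from the principal point sees the ray r / f radians off the axis. A picture is of the moment at which its call begins: read the wrist's pose just before it. camera_info takes no time and is no camera call.
- workorder.hand_in(): hands the job in; it is judged then, once.
Trained networks look in the newest picture that a camera, given by its name, has taken for a name from the list of things; names that differ only in an ending like _2 or _b are one class to them, and where a whole thing is asked for, a point or a joint stands for the part that bears it (a point fixed in the world has none). Each returns a list of dicts, best first, with "confidence" (0 to 1); they miss things now and then, are a little off and sometimes report something else, mostly with a low value. They report only what shows in the picture. A call takes as long as a camera call.
- finder.find_in(target, camera): "point" ([x, y, z] in m, in world coordinates, good to about 4 mm: the middle of the surface that is visible of it).
- finder.masks_of(target, camera): "region" (480x640 bool, what is visible of it).
The state is a dict: "time_s": time; "qpos": joint angles; "joint_vel": joint speeds; "tau": joint torques, N m; "ee_pos": TCP position; "eef_rot": TCP orientation; "force": force on the tool from outside, world axes, zero at the start; "moment": the same for the moment, N m; "grip_width": finger opening in m; "grip_force": force on a finger pad.
Only numpy, scipy, OpenCV 4.12 (cv2) and the standard library are available. Lean on these libraries where they do the work, as an engineer would, in place of code of your own. Each camera call takes 0.05 s, during which the arm holds its last target. There are 200 camera calls.

TASK

Make up two kits from the stock on the bench, everything standing upright on the floor of its bay. Blue tray: the dark stain dropper bottle in the bay with the black pad, the blue-lidded cover-slip box in the middle bay and the red-capped slide mailer in the plain end bay. Yellow tray: the green-capped oil bottle in the bay with the black pad and the orange vial in the middle bay, the third bay staying free for the sample; leave the brown bottle and the yellow-lidded jar standing where they are.

Things in the scene. Friction and masses are not known exactly. Their poses are not given: they have to be found in the camera images.
- stain_bottle: Dark navy, nearly black stain dropper bottle with black cap and nozzle, standing: body 30 mm diameter and 50 mm high, then a narrow cap and nozzle to 78 mm; about 50 g. Origin: centre of its underside, z up.
- slip_box: Cover-slip box, white with a blue lid, 28 mm (own x) by 44 mm (own y), 42 mm high; about 60 g. Origin: centre of its underside, z up.
- slide_mailer: Slide mailer tube, dark grey with a red cap, standing: 30 mm diameter, 80 mm high, cap (top 14 mm) 33 mm diameter; about 50 g. Origin: centre of its underside, z up.
- oil_bottle: White oil bottle with a green cap, standing: body 34 mm diameter and 56 mm high, cap 24 mm diameter, 80 mm high in all; about 70 g. Origin: centre of its underside, z up.
- amber_vial: Orange vial with a flat white cap, standing: 32 mm diameter, 62 mm high, cap (top 12 mm) 35 mm diameter; about 40 g. Origin: centre of its underside, z up.
- blue_tray: Blue kit tray fixed to the bench, 64 x 184 mm, 14 mm high (floor 4 mm thick, walls 4 mm thick standing 10 mm above the floor). Origin: centre of its underside; own y runs along the row of bays. Three open bays, each 56 x 56 mm inside, centred at own y = +60 mm (the padded bay: its floor is covered by a black pad, practically flush), 0 (middle bay) and -60 mm (plain end bay).
- yellow_tray: Yellow kit tray fixed to the bench, 64 x 184 mm, 14 mm high (floor 4 mm thick, walls 4 mm thick standing 10 mm above the floor). Origin: centre of its underside; own y runs along the row of bays. Three open bays, each 56 x 56 mm inside, centred at own y = +60 mm (the padded bay: its floor is covered by a black pad, practically flush), 0 (middle bay) and -60 mm (plain end bay).
- brown_bottle: Bystander, loose: dark brown bottle with a yellow band and a brown cap, 33 mm diameter, 70 mm high. Stays where it is. Origin: centre of its underside, z up.
- specimen_jar: Bystander, loose: low white jar with a yellow lid, 47 mm diameter, 48 mm high. Stays where it is. Origin: centre of its underside, z up.

How it is judged:
By the outcome, as a careful person would: the job done as asked, in the order asked, and still so for the second after the job is handed in, with the robot touching nothing.
It also fails if it takes over 120 s, if anything falls off the work surface, if the arm or the gripper's body presses on something with over 40 N, if the wrist force passes 120 N, or if a joint passes its speed limit or range.

## Working session

There is one attempt and no reset: what is moved stays moved. The work goes in short steps, Python scripts to look and compute and a tool call to move; the robot and the scene stay as the last step left them, time stands still between calls to the robot, and variables do not carry over. Pictures are saved under pics/ and viewed, at most 14 in all, crops included, and the job is handed in when it is done.

Besides the shell and the picture viewer there is one more tool, called after "Emit:" by a JSON object that holds its "fn" and its "kwargs", one argument or row to a line. jog_arm: Moves the arm, as the interface text tells. Its arguments: {"type":"object","properties":{"rows":{"type":"array","items":{"type":"object","properties":{"gripper":{"type":"number"},"slide":{"type":"array","items":{"type":"number"}},"spin":{"type":"number"}}}},"squeeze":{"type":"number"}},"required":["rows"]}

```bash
ls; mkdir -p pics
cat > h.py <<'E'
import numpy as np, cv2
from scipy.spatial.transform import Rotation as Ro
from station import telemetry, cams, workorder, finder
def cloud(cam,d):
    i=cams.camera_info(cam);K=np.array(i["camera_matrix"]);R=np.array(i["R"]);t=np.array(i["t"])
    v,u=np.mgrid[:480,:640]
    P=np.stack([(u-K[0,2])/K[0,0]*d,(v-K[1,2])/K[1,1]*d,d],-1)
    return (P-t)@R
E
python3 - <<'E'
from h import *
o=telemetry.get_obs();print({k:np.round(v,3) for k,v in o.items()})
for c in("top","side"):
    p,d=cams.camera(c);cv2.imwrite(f"pics/{c}0.png",p[:,:,::-1]);np.savez(f"{c}0.npz",p=p,d=d)
    i=cams.camera_info(c);print(c,np.round(i["camera_matrix"],1).tolist(),np.round(i["R"],3).tolist(),np.round(i["t"],3))
    for n in "stain_bottle slip_box slide_mailer oil_bottle amber_vial blue_tray yellow_tray brown_bottle specimen_jar".split():
        print(c,n,[(np.round(r["point"],3).tolist(),round(r["confidence"],2)) for r in finder.find_in(n,c)[:3]])
print(telemetry.get_obs()["time_s"])
E
```

```text
pics
{'time_s': np.float64(0.0), 'qpos': array([-1.184,  0.3  ,  1.522,  0.   ,  1.321, -0.067]), 'joint_vel': array([-0.001, -0.001,  0.   ,  0.   , -0.002,  0.001]), 'tau': array([-0.0000e+00, -5.3181e+01, -3.5274e+01,  7.1000e-02,  2.4000e-02,
       -0.0000e+00]), 'ee_pos': array([ 0.241, -0.494,  0.404]), 'eef_rot': array([-3.141, -0.   ,  0.454]), 'force': array([ 0.057, -0.648, -0.17 ]), 'moment': array([ 0.011,  0.034, -0.01 ]), 'grip_force': np.float64(0.0), 'grip_width': np.float64(0.094)}
top [[496.6, 0.0, 326.5], [0.0, 496.6, 243.7], [0.0, 0.0, 1.0]] [[0.025, -1.0, -0.002], [-0.986, -0.024, -0.167], [0.167, 0.007, -0.986]] [-0.014  0.526  0.862]
top stain_bottle [([0.43, 0.09, 0.053], 0.58)]
top slip_box [([0.446, -0.191, 0.044], 0.61)]
top slide_mailer [([0.434, 0.185, 0.08], 0.93), ([0.429, 0.281, 0.064], 0.58)]
top oil_bottle [([0.437, -0.081, 0.058], 0.71)]
top amber_vial [([0.43, 0.276, 0.06], 0.7)]
top blue_tray [([0.606, 0.186, 0.004], 0.7)]
top yellow_tray [([0.613, -0.132, 0.004], 0.93), ([0.61, 0.186, 0.002], 0.29)]
top brown_bottle [([0.441, -0.285, 0.05], 0.75)]
top specimen_jar [([0.457, 0.005, 0.046], 0.62)]
side [[437.2, 0.0, 318.5], [0.0, 437.2, 239.7], [0.0, 0.0, 1.0]] [[-0.979, -0.206, 0.002], [-0.145, 0.683, -0.716], [0.146, -0.701, -0.698]] [0.508 0.098 0.641]
side stain_bottle [([0.435, 0.1, 0.044], 0.91)]
side slip_box [([0.446, -0.185, 0.045], 0.88)]
side slide_mailer [([0.436, 0.196, 0.071], 0.9)]
side oil_bottle [([0.436, -0.076, 0.045], 0.92)]
side amber_vial [([0.43, 0.292, 0.065], 0.92)]
side blue_tray [([0.605, 0.195, 0.005], 0.8), ([0.45, 0.023, 0.051], 0.68), ([0.438, -0.079, 0.047], 0.32)]
side yellow_tray [([0.61, -0.126, 0.005], 0.76)]
side brown_bottle [([0.44, -0.276, 0.04], 0.83)]
side specimen_jar [([0.45, 0.022, 0.053], 0.93)]
1.0
```

View pics/top0.png

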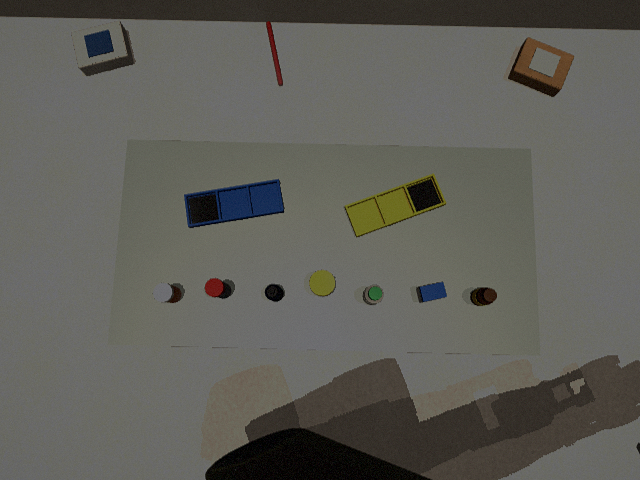

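View pics/side0.png

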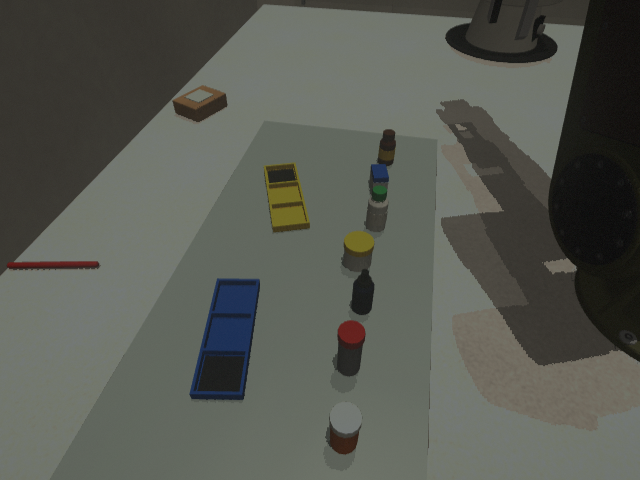

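The top view shows the stock in a row at v≈290: orange vial u≈167, red mailer 215, stain bottle 274, jar 322, oil bottle 373, box 432, brown bottle 484. The blue tray is at (234,203) with its pad at the left end, and the yellow tray is at (395,206) with its pad at the right end. The side view confirms everything is standing. Next I fit poses from both views.

```bash
cat > meas.py <<'E'
from h import *
C={c:(np.load(f"{c}0.npz")["p"],cloud(c,np.load(f"{c}0.npz")["d"])) for c in("top","side")}
from scipy.optimize import least_squares
def circ(q):
    r=least_squares(lambda a:np.hypot(*(q-a[:2]).T)-a[2],[*q.mean(0),.016],loss="soft_l1",f_scale=.001).x;return r
N=dict(stain=(.433,.095),box=(.446,-.188),mailer=(.435,.19),oil=(.437,-.079),vial=(.43,.284),brown=(.44,-.28),jar=(.453,.014))
for c,(p,P) in C.items():
    g=P[(np.abs(P[...,0]-.52)<.02)&(np.abs(P[...,1])<.3)];print(c,"bench z",np.round(np.median(g[:,2]),4))
    for n,(x,y) in N.items():
        m=(np.hypot(P[...,0]-x,P[...,1]-y)<.035)&(P[...,2]>.008)&(P[...,2]<.12)
        Q=P[m];top=np.percentile(Q[:,2],98)
        t=Q[Q[:,2]>top-.004][:,:2]; b=Q[(Q[:,2]>.012)&(Q[:,2]<.046)][:,:2]
        (cx,cy),r=cv2.minEnclosingCircle(t.astype(np.float32))
        print(c,n,"top z",round(top,4),"topcircle",np.round([cx,cy,r],4),"body",np.round(circ(b),4) if len(b)>20 else len(b))
        if n=="box":print("  rect",cv2.minAreaRect((t*1000).astype(np.float32)))
    hsv=cv2.cvtColor(p,cv2.COLOR_RGB2HSV)
    for n,lo,hi,y in(("blue",100,130,.19),("yellow",22,35,-.13)):
        near=(np.hypot(P[...,0]-.608,P[...,1]-y)<.12)&(P[...,2]>-.01)&(P[...,2]<.03)
        k=near&(hsv[...,0]>=lo)&(hsv[...,0]<=hi)&(hsv[...,1]>120)
        Q=P[k];rim=Q[Q[:,2]>.0105]
        r=cv2.minAreaRect((rim[:,:2]*1000).astype(np.float32))
        dk=near&(p.max(-1)<45)&(np.hypot(P[...,0]-.608,P[...,1]-y)<.1);print(c,n,"rim",r,"z",np.round(np.percentile(Q[:,2],[10,50,95]),4),"dark",np.round(np.median(P[dk],0),3),dk.sum())
E
python3 meas.py
```

```text
top bench z 0.0009
top stain top z 0.0796 topcircle [0.4363 0.0933 0.0045] body [0.4369 0.093  0.0147]
top box top z 0.0454 topcircle [ 0.4438 -0.1941  0.0245] body [ 0.4441 -0.1923  0.0151]
  rect ((444.9972229003906, -194.71937561035156), (27.662189483642578, 44.12605285644531), 13.760333061218262)
top mailer top z 0.0829 topcircle [0.4403 0.191  0.0164] body [0.4402 0.1916 0.0147]
top oil top z 0.083 topcircle [ 0.437  -0.087   0.0119] body [ 0.4368 -0.087   0.017 ]
top vial top z 0.0647 topcircle [0.4309 0.2854 0.0175] body [0.4306 0.2861 0.0157]
top brown top z 0.0733 topcircle [ 0.4394 -0.2873  0.0121] body [ 0.4393 -0.2881  0.0161]
top jar top z 0.0517 topcircle [0.4554 0.0056 0.0232] body [0.4524 0.0034 0.0178]
top blue rim ((607.57373046875, 179.52743530273438), (64.29950714111328, 184.27346801757812), 10.873527526855469) z [0.0024 0.0053 0.0155] dark [0.597 0.233 0.005] 1012
top yellow rim ((611.6702880859375, -130.41229248046875), (64.21444702148438, 184.54522705078125), 21.843379974365234) z [0.0025 0.0053 0.0157] dark [ 0.633 -0.185  0.005] 755
side bench z 0.0003
side s
[... 352 characters left out ...]
07 0.0147]
side oil top z 0.0805 topcircle [ 0.4362 -0.087   0.0127] body [ 0.4361 -0.0881  0.017 ]
side vial top z 0.0635 topcircle [0.4303 0.2857 0.0178] body [0.4299 0.2853 0.0156]
side brown top z 0.0704 topcircle [ 0.439  -0.2876  0.013 ] body [ 0.4387 -0.2885  0.0157]
side jar top z 0.0492 topcircle [0.4556 0.0053 0.0244] body [0.4548 0.005  0.0217]
side blue rim ((607.1668090820312, 179.43115234375), (64.36053466796875, 184.1522979736328), 10.968934059143066) z [0.0028 0.0044 0.0144] dark [0.597 0.235 0.004] 1830
side yellow rim ((611.122314453125, -131.1279754638672), (63.90491485595703, 188.14894104003906), 21.788612365722656) z [0.0027 0.0047 0.0142] dark [ 0.635 -0.191  0.004] 282
```

```bash
cat > go.py <<'E'
import sys
from h import *
# python3 go.py x y tcp_z yaw -> slide, spin from the present pose
x,y,z,w=map(float,sys.argv[1:])
o=telemetry.get_obs();R=Ro.from_euler("xyz",o["eef_rot"])
s=R.inv().apply(np.array([x,y,z])-o["ee_pos"])
print("t",round(o["time_s"],2),"at",np.round(o["ee_pos"],4),np.round(o["eef_rot"],3),"slide",np.round(s,4),"spin",round((o["eef_rot"][2]-w+np.pi)%(2*np.pi)-np.pi,3))
E
python3 go.py .4363 .093 .32 1.761
```

```text
t 1.0 at [ 0.2411 -0.4943  0.4047] [ 3.142 -0.     0.454] slide [ 0.4329 -0.4423  0.0847] spin -1.307
```

Emit:
{"fn": "jog_arm", "kwargs": {
  "rows": [
    {"gripper": 0.07, "slide": [0.433, -0.442, 0.085], "spin": -1.307},
    {"gripper": 0.07, "slide": [0.433, -0.442, 0.085], "spin": -1.307},
    {"gripper": 0.07, "slide": [0.433, -0.442, 0.085], "spin": -1.307},
    {"gripper": 0.07, "slide": [0.433, -0.442, 0.085], "spin": -1.307},
    {"gripper": 0.07, "slide": [0.433, -0.442, 0.085], "spin": -1.307},
    {"gripper": 0.07, "slide": [0.433, -0.442, 0.085], "spin": -1.307},
    {"gripper": 0.07, "slide": [0.433, -0.442, 0.085], "spin": -1.307},
    {"gripper": 0.07, "slide": [0.433, -0.442, 0.085], "spin": -1.307}
  ],
  "squeeze": 12
}}

```text
time_s: 1.8
ee_pos: [0.3663, -0.1164, 0.3503]
eef_rot: [3.141, 0.0, 1.66]
force: [0.6, -0.5, -0.0]
grip_width: 0.07
grip_force: 0.0
```

```bash
python3 go.py .4363 .093 .32 1.761
```

```text
t 1.8 at [ 0.3663 -0.1164  0.3503] [3.141 0.    1.66 ] slide [0.2024 0.0883 0.0303] spin -0.101
```

Emit:
{"fn": "jog_arm", "kwargs": {
  "rows": [
    {"gripper": 0.07, "slide": [0.202, 0.088, 0.03], "spin": -0.1},
    {"gripper": 0.07, "slide": [0.202, 0.088, 0.03], "spin": -0.1},
    {"gripper": 0.07, "slide": [0.202, 0.088, 0.03], "spin": -0.1},
    {"gripper": 0.07, "slide": [0.202, 0.088, 0.03], "spin": -0.1},
    {"gripper": 0.07, "slide": [0.202, 0.088, 0.03], "spin": -0.1},
    {"gripper": 0.07, "slide": [0.202, 0.088, 0.03], "spin": -0.1},
    {"gripper": 0.07, "slide": [0.202, 0.088, 0.03], "spin": -0.1},
    {"gripper": 0.07, "slide": [0.202, 0.088, 0.03], "spin": -0.1}
  ]
}}

```text
time_s: 2.6
ee_pos: [0.437, 0.0895, 0.3204]
eef_rot: [3.141, 0.0, 1.753]
force: [-0.2, 0.7, -0.8]
grip_width: 0.0696
grip_force: 0.0
```

```bash
python3 go.py .4363 .093 .216 1.761
```

```text
t 2.6 at [0.437  0.0895 0.3204] [3.141 0.    1.753] slide [ 3.600e-03 -1.000e-04  1.044e-01] spin -0.008
```

Emit:
{"fn": "jog_arm", "kwargs": {
  "rows": [
    {"gripper": 0.07, "slide": [0.003, 0, 0.05], "spin": -0.008},
    {"gripper": 0.07, "slide": [0.003, 0, 0.085], "spin": -0.008},
    {"gripper": 0.07, "slide": [0.003, 0, 0.104], "spin": -0.008},
    {"gripper": 0.07, "slide": [0.003, 0, 0.104], "spin": -0.008},
    {"gripper": 0.07, "slide": [0.003, 0, 0.104], "spin": -0.008}
  ]
}}

```text
time_s: 3.1
ee_pos: [0.4369, 0.0926, 0.217]
eef_rot: [3.141, 0.0, 1.761]
force: [0.5, 0.0, -0.2]
grip_width: 0.0701
grip_force: 0.0
```

```bash
python3 go.py .4363 .093 .216 1.761
```

```text
t 3.1 at [0.4369 0.0926 0.217 ] [3.141 0.    1.761] slide [ 0.0005 -0.0005  0.001 ] spin -0.0
```

Well aligned, so I'll close.

Emit:
{"fn": "jog_arm", "kwargs": {
  "rows": [
    {"gripper": 0.02, "slide": [0, 0, 0], "spin": 0},
    {"gripper": 0.02, "slide": [0, 0, 0], "spin": 0},
    {"gripper": 0.02, "slide": [0, 0, 0], "spin": 0},
    {"gripper": 0.02, "slide": [0, 0, 0], "spin": 0},
    {"gripper": 0.02, "slide": [0, 0, 0], "spin": 0},
    {"gripper": 0.02, "slide": [0, 0, 0], "spin": 0},
    {"gripper": 0.02, "slide": [0, 0, 0], "spin": 0}
  ],
  "squeeze": 12
}}

```text
time_s: 3.8
ee_pos: [0.4367, 0.0933, 0.2163]
eef_rot: [3.142, 0.0, 1.762]
force: [-0.7, 0.3, 3.8]
grip_width: 0.0298
grip_force: 12.0
```

```bash
python3 go.py .596 .2384 .32 1.761
```

```text
t 3.8 at [0.4367 0.0933 0.2163] [3.142 0.    1.762] slide [ 0.1122  0.184  -0.1037] spin 0.001
```

Emit:
{"fn": "jog_arm", "kwargs": {
  "rows": [
    {"gripper": 0.02, "slide": [0, 0, -0.04], "spin": 0},
    {"gripper": 0.02, "slide": [0, 0, -0.08], "spin": 0},
    {"gripper": 0.02, "slide": [0.01, 0.02, -0.104], "spin": 0},
    {"gripper": 0.02, "slide": [0.03, 0.05, -0.104], "spin": 0},
    {"gripper": 0.02, "slide": [0.055, 0.09, -0.104], "spin": 0},
    {"gripper": 0.02, "slide": [0.079, 0.13, -0.104], "spin": 0},
    {"gripper": 0.02, "slide": [0.1, 0.165, -0.104], "spin": 0},
    {"gripper": 0.02, "slide": [0.112, 0.184, -0.104], "spin": 0}
  ]
}}

```text
time_s: 4.6
ee_pos: [0.5974, 0.24, 0.3194]
eef_rot: [-3.141, -0.0, 1.763]
force: [-0.4, -0.6, -0.9]
grip_width: 0.0296
grip_force: 12.0
```

```bash
python3 go.py .596 .2384 .22 1.761; python3 -c "
from h import *
o=telemetry.get_obs();print(o['grip_width'],o['grip_force'],o['force'],o['joint_vel'])"
```

```text
t 4.6 at [0.5974 0.24   0.3194] [-3.141 -0.     1.763] slide [-0.0013 -0.0016  0.0994] spin 0.002
0.029630352189411086 11.999601807365252 [-0.39679808 -0.5594396  -0.93618422] [ 0.13606331  0.42090084 -0.64725218 -0.00212043  0.23560981  0.13666619]
```

Emit:
{"fn": "jog_arm", "kwargs": {
  "rows": [
    {"gripper": 0.02, "slide": [0, 0, 0.03], "spin": 0},
    {"gripper": 0.02, "slide": [0, 0, 0.065], "spin": 0},
    {"gripper": 0.02, "slide": [0, 0, 0.085], "spin": 0},
    {"gripper": 0.02, "slide": [0, 0, 0.09], "spin": 0},
    {"gripper": 0.02, "slide": [0, 0, 0.09], "spin": 0},
    {"gripper": 0.02, "slide": [0, 0, 0.09], "spin": 0}
  ]
}}

```text
time_s: 5.2
ee_pos: [0.5964, 0.2382, 0.2316]
eef_rot: [3.14, -0.0, 1.762]
force: [-0.0, 0.1, 0.4]
grip_width: 0.0302
grip_force: 12.0
```

```bash
python3 go.py .596 .2384 .2205 1.761
```

```text
t 5.2 at [0.5964 0.2382 0.2316] [ 3.14  -0.     1.762] slide [ 0.0003 -0.0003  0.0111] spin 0.001
```

Emit:
{"fn": "jog_arm", "kwargs": {
  "rows": [
    {"gripper": 0.02, "slide": [0, 0, 0.006], "spin": 0},
    {"gripper": 0.02, "slide": [0, 0, 0.011], "spin": 0},
    {"gripper": 0.02, "slide": [0, 0, 0.011], "spin": 0},
    {"gripper": 0.02, "slide": [0, 0, 0.011], "spin": 0}
  ]
}}

```text
time_s: 5.6
ee_pos: [0.5961, 0.2381, 0.2194]
eef_rot: [3.141, -0.0, 1.762]
force: [0.5, 0.0, 1.6]
grip_width: 0.0296
grip_force: 12.0
```

Emit:
{"fn": "jog_arm", "kwargs": {
  "rows": [
    {"gripper": 0.06, "slide": [0, 0, 0], "spin": 0},
    {"gripper": 0.06, "slide": [0, 0, 0], "spin": 0},
    {"gripper": 0.06, "slide": [0, 0, 0], "spin": 0},
    {"gripper": 0.06, "slide": [0, 0, 0], "spin": 0},
    {"gripper": 0.06, "slide": [0, 0, -0.03], "spin": 0},
    {"gripper": 0.06, "slide": [0, 0, -0.07], "spin": 0},
    {"gripper": 0.06, "slide": [0, 0, -0.1], "spin": 0},
    {"gripper": 0.06, "slide": [0, 0, -0.1], "spin": 0}
  ]
}}

```text
time_s: 6.4
ee_pos: [0.5964, 0.2383, 0.3241]
eef_rot: [3.134, -0.001, 1.762]
force: [0.7, 0.5, 0.6]
grip_width: 0.0603
grip_force: 0.0
```

```bash
python3 go.py .4443 -.1948 .32 1.798
```

```text
t 6.4 at [0.5964 0.2383 0.3241] [ 3.134e+00 -1.000e-03  1.762e+00] slide [-0.3963 -0.2316  0.002 ] spin -0.036
```

Emit:
{"fn": "jog_arm", "kwargs": {
  "rows": [
    {"gripper": 0.06, "slide": [-0.396, -0.232, 0], "spin": -0.036},
    {"gripper": 0.06, "slide": [-0.396, -0.232, 0], "spin": -0.036},
    {"gripper": 0.06, "slide": [-0.396, -0.232, 0], "spin": -0.036},
    {"gripper": 0.06, "slide": [-0.396, -0.232, 0], "spin": -0.036},
    {"gripper": 0.06, "slide": [-0.396, -0.232, 0], "spin": -0.036},
    {"gripper": 0.06, "slide": [-0.396, -0.232, 0], "spin": -0.036},
    {"gripper": 0.06, "slide": [-0.396, -0.232, 0], "spin": -0.036},
    {"gripper": 0.06, "slide": [-0.396, -0.232, 0], "spin": -0.036}
  ]
}}

```text
time_s: 7.2
ee_pos: [0.4619, -0.1407, 0.3187]
eef_rot: [-3.141, -0.0, 1.798]
force: [0.5, 0.0, 0.5]
grip_width: 0.0597
grip_force: 0.0
```

```bash
python3 go.py .4443 -.1948 .32 1.798
```

```text
t 7.2 at [ 0.4619 -0.1407  0.3187] [-3.141 -0.     1.798] slide [-0.0487 -0.0293 -0.0014] spin -0.0
```

Emit:
{"fn": "jog_arm", "kwargs": {
  "rows": [
    {"gripper": 0.06, "slide": [-0.03, -0.02, 0], "spin": 0},
    {"gripper": 0.06, "slide": [-0.03, -0.02, 0.03], "spin": 0},
    {"gripper": 0.06, "slide": [-0.03, -0.02, 0.03], "spin": 0},
    {"gripper": 0.06, "slide": [-0.03, -0.02, 0.03], "spin": 0}
  ]
}}

```text
time_s: 7.6
ee_pos: [0.4504, -0.1726, 0.289]
eef_rot: [-3.14, -0.001, 1.798]
force: [0.1, -0.1, 0.0]
grip_width: 0.0598
grip_force: 0.0
```

```bash
python3 go.py .4443 -.1948 .214 1.798
```

```text
t 7.6 at [ 0.4504 -0.1726  0.289 ] [-3.140e+00 -1.000e-03  1.798e+00] slide [-0.0204 -0.0109  0.075 ] spin -0.0
```

Emit:
{"fn": "jog_arm", "kwargs": {
  "rows": [
    {"gripper": 0.06, "slide": [-0.02, -0.011, 0], "spin": 0},
    {"gripper": 0.06, "slide": [-0.02, -0.011, 0.02], "spin": 0},
    {"gripper": 0.06, "slide": [-0.02, -0.011, 0.055], "spin": 0},
    {"gripper": 0.06, "slide": [-0.02, -0.011, 0.075], "spin": 0},
    {"gripper": 0.06, "slide": [-0.02, -0.011, 0.075], "spin": 0},
    {"gripper": 0.06, "slide": [-0.02, -0.011, 0.075], "spin": 0}
  ]
}}

```text
time_s: 8.2
ee_pos: [0.4448, -0.1945, 0.2154]
eef_rot: [3.141, 0.001, 1.799]
force: [-0.3, 0.2, 0.9]
grip_width: 0.0601
grip_force: 0.0
```

```bash
python3 go.py .4443 -.1948 .214 1.798
```

```text
t 8.2 at [ 0.4448 -0.1945  0.2154] [3.141e+00 1.000e-03 1.799e+00] slide [-0.0002 -0.0005  0.0014] spin 0.001
```

Emit:
{"fn": "jog_arm", "kwargs": {
  "rows": [
    {"gripper": 0.02, "slide": [0, 0, 0.001], "spin": 0},
    {"gripper": 0.02, "slide": [0, 0, 0.001], "spin": 0},
    {"gripper": 0.02, "slide": [0, 0, 0.001], "spin": 0},
    {"gripper": 0.02, "slide": [0, 0, 0.001], "spin": 0},
    {"gripper": 0.02, "slide": [0, 0, 0.001], "spin": 0},
    {"gripper": 0.02, "slide": [0, 0, 0.001], "spin": 0}
  ]
}}

```text
time_s: 8.8
ee_pos: [0.4442, -0.1949, 0.2135]
eef_rot: [3.141, 0.0, 1.798]
force: [-0.5, 0.6, 5.3]
grip_width: 0.0282
grip_force: 12.0
```

```bash
python3 go.py .6073 .1795 .32 1.761
```

```text
t 8.8 at [ 0.4442 -0.1949  0.2135] [3.141 0.    1.798] slide [ 0.328   0.2432 -0.1065] spin 0.037
```

Emit:
{"fn": "jog_arm", "kwargs": {
  "rows": [
    {"gripper": 0.02, "slide": [0, 0, -0.04], "spin": 0},
    {"gripper": 0.02, "slide": [0, 0, -0.08], "spin": 0},
    {"gripper": 0.02, "slide": [0.01, 0.007, -0.106], "spin": 0},
    {"gripper": 0.02, "slide": [0.035, 0.026, -0.106], "spin": 0},
    {"gripper": 0.02, "slide": [0.07, 0.052, -0.106], "spin": 0},
    {"gripper": 0.02, "slide": [0.105, 0.078, -0.106], "spin": 0},
    {"gripper": 0.02, "slide": [0.14, 0.104, -0.106], "spin": 0},
    {"gripper": 0.02, "slide": [0.175, 0.13, -0.106], "spin": 0.01}
  ]
}}

```text
time_s: 9.6
ee_pos: [0.5317, 0.0067, 0.3191]
eef_rot: [-3.141, -0.0, 1.788]
force: [0.3, -1.0, -1.1]
grip_width: 0.0277
grip_force: 12.0
```

```bash
python3 go.py .6073 .1795 .32 1.761
```

```text
t 9.6 at [0.5317 0.0067 0.3191] [-3.141 -0.     1.788] slide [ 0.1525  0.111  -0.0009] spin 0.027
```

Emit:
{"fn": "jog_arm", "kwargs": {
  "rows": [
    {"gripper": 0.02, "slide": [0.035, 0.026, 0], "spin": 0.027},
    {"gripper": 0.02, "slide": [0.07, 0.052, 0], "spin": 0.027},
    {"gripper": 0.02, "slide": [0.105, 0.077, 0], "spin": 0.027},
    {"gripper": 0.02, "slide": [0.135, 0.098, 0], "spin": 0.027},
    {"gripper": 0.02, "slide": [0.152, 0.111, 0], "spin": 0.027},
    {"gripper": 0.02, "slide": [0.152, 0.111, 0.02], "spin": 0.027},
    {"gripper": 0.02, "slide": [0.152, 0.111, 0.02], "spin": 0.027},
    {"gripper": 0.02, "slide": [0.152, 0.111, 0.02], "spin": 0.027}
  ]
}}

```text
time_s: 10.4
ee_pos: [0.607, 0.177, 0.299]
eef_rot: [-3.14, 0.0, 1.761]
force: [0.5, 0.6, 0.1]
grip_width: 0.0279
grip_force: 12.0
```

```bash
python3 go.py .6073 .1795 .2175 1.761
```

```text
t 10.4 at [0.607 0.177 0.299] [-3.14   0.     1.761] slide [0.0024 0.0009 0.0815] spin -0.0
```

Emit:
{"fn": "jog_arm", "kwargs": {
  "rows": [
    {"gripper": 0.02, "slide": [0.002, 0.001, 0.03], "spin": 0},
    {"gripper": 0.02, "slide": [0.002, 0.001, 0.06], "spin": 0},
    {"gripper": 0.02, "slide": [0.002, 0.001, 0.072], "spin": 0},
    {"gripper": 0.02, "slide": [0.002, 0.001, 0.078], "spin": 0},
    {"gripper": 0.02, "slide": [0.002, 0.001, 0.0815], "spin": 0},
    {"gripper": 0.02, "slide": [0.002, 0.001, 0.0815], "spin": 0},
    {"gripper": 0.02, "slide": [0.002, 0.001, 0.0815], "spin": 0}
  ]
}}

```text
time_s: 11.1
ee_pos: [0.6079, 0.1795, 0.2189]
eef_rot: [3.14, -0.0, 1.761]
force: [0.6, 1.2, -1.4]
grip_width: 0.0281
grip_force: 12.0
```

```bash
python3 go.py .6073 .1795 .2175 1.761
```

```text
t 11.1 at [0.6079 0.1795 0.2189] [ 3.14  -0.     1.761] slide [ 0.0001 -0.0006  0.0014] spin -0.0
```

Emit:
{"fn": "jog_arm", "kwargs": {
  "rows": [
    {"gripper": 0.02, "slide": [0, 0, 0.0015], "spin": 0},
    {"gripper": 0.02, "slide": [0, 0, 0.0015], "spin": 0},
    {"gripper": 0.06, "slide": [0, 0, 0.0015], "spin": 0},
    {"gripper": 0.06, "slide": [0, 0, 0.0015], "spin": 0},
    {"gripper": 0.06, "slide": [0, 0, 0.0015], "spin": 0},
    {"gripper": 0.06, "slide": [0, 0, -0.02], "spin": 0},
    {"gripper": 0.06, "slide": [0, 0, -0.06], "spin": 0},
    {"gripper": 0.06, "slide": [0, 0, -0.1], "spin": 0}
  ]
}}

```text
time_s: 11.9
ee_pos: [0.6075, 0.1794, 0.3184]
eef_rot: [-3.14, 0.0, 1.761]
force: [0.5, 0.8, 0.1]
grip_width: 0.0603
grip_force: 0.0
```

```bash
python3 go.py .440 .191 .322 1.761
```

```text
t 11.9 at [0.6075 0.1794 0.3184] [-3.14   0.     1.761] slide [ 0.043  -0.1623 -0.0033] spin -0.0
```

Emit:
{"fn": "jog_arm", "kwargs": {
  "rows": [
    {"gripper": 0.06, "slide": [0.043, -0.162, -0.003], "spin": 0},
    {"gripper": 0.06, "slide": [0.043, -0.162, -0.003], "spin": 0},
    {"gripper": 0.06, "slide": [0.043, -0.162, -0.003], "spin": 0},
    {"gripper": 0.06, "slide": [0.043, -0.162, -0.003], "spin": 0},
    {"gripper": 0.06, "slide": [0.043, -0.162, -0.003], "spin": 0},
    {"gripper": 0.06, "slide": [0.043, -0.162, 0.01], "spin": 0},
    {"gripper": 0.06, "slide": [0.043, -0.162, 0.01], "spin": 0}
  ]
}}

```text
time_s: 12.6
ee_pos: [0.4411, 0.1908, 0.3058]
eef_rot: [-3.139, 0.0, 1.76]
force: [-0.4, 0.2, 0.1]
grip_width: 0.06
grip_force: 0.0
```

```bash
python3 go.py .440 .191 .219 1.761
```

```text
t 12.6 at [0.4411 0.1908 0.3058] [-3.139  0.     1.76 ] slide [ 0.0004 -0.0009  0.0868] spin -0.001
```

Emit:
{"fn": "jog_arm", "kwargs": {
  "rows": [
    {"gripper": 0.06, "slide": [0, -0.001, 0.04], "spin": 0},
    {"gripper": 0.06, "slide": [0, -0.001, 0.075], "spin": 0},
    {"gripper": 0.06, "slide": [0, -0.001, 0.087], "spin": 0},
    {"gripper": 0.06, "slide": [0, -0.001, 0.087], "spin": 0},
    {"gripper": 0.06, "slide": [0, -0.001, 0.087], "spin": 0},
    {"gripper": 0.02, "slide": [0, -0.001, 0.087], "spin": 0},
    {"gripper": 0.02, "slide": [0, -0.001, 0.087], "spin": 0},
    {"gripper": 0.02, "slide": [0, -0.001, 0.087], "spin": 0}
  ]
}}

```text
time_s: 13.4
ee_pos: [0.4396, 0.191, 0.2215]
eef_rot: [3.14, -0.0, 1.761]
force: [0.2, 0.5, 0.0]
grip_width: 0.0394
grip_force: 0.0
```

Emit:
{"fn": "jog_arm", "kwargs": {
  "rows": [
    {"gripper": 0.02, "slide": [0, 0, 0], "spin": 0},
    {"gripper": 0.02, "slide": [0, 0, 0], "spin": 0},
    {"gripper": 0.02, "slide": [0, 0, 0], "spin": 0}
  ]
}}

```text
time_s: 13.7
ee_pos: [0.4396, 0.1909, 0.2211]
eef_rot: [3.141, -0.0, 1.761]
force: [-0.3, -0.6, 6.0]
grip_width: 0.0328
grip_force: 12.0
```

```bash
python3 go.py .6187 .1206 .35 1.761
```

```text
t 13.7 at [0.4396 0.1909 0.2211] [ 3.141 -0.     1.761] slide [-0.1029  0.1627 -0.1287] spin -0.0
```

The opening of 32.8 mm means the pads are on the mailer's cap (33 mm), not its body. I'll regrip with the cap centred in the pads.

Emit:
{"fn": "jog_arm", "kwargs": {
  "rows": [
    {"gripper": 0.05, "slide": [0, 0, 0], "spin": 0},
    {"gripper": 0.05, "slide": [0, 0, 0], "spin": 0},
    {"gripper": 0.05, "slide": [0, 0, -0.015], "spin": 0},
    {"gripper": 0.05, "slide": [0, 0, -0.031], "spin": 0},
    {"gripper": 0.05, "slide": [0, 0, -0.031], "spin": 0},
    {"gripper": 0.02, "slide": [0, 0, -0.031], "spin": 0},
    {"gripper": 0.02, "slide": [0, 0, -0.031], "spin": 0},
    {"gripper": 0.02, "slide": [0, 0, -0.031], "spin": 0}
  ]
}}

```text
time_s: 14.5
ee_pos: [0.4393, 0.1908, 0.2509]
eef_rot: [-3.14, 0.0, 1.761]
force: [-0.3, -0.8, -0.7]
grip_width: 0.0324
grip_force: 12.0
```

Emit:
{"fn": "jog_arm", "kwargs": {
  "rows": [
    {"gripper": 0.02, "slide": [0, 0, 0], "spin": 0},
    {"gripper": 0.02, "slide": [0, 0, 0], "spin": 0}
  ]
}}

```text
time_s: 14.7
ee_pos: [0.4394, 0.1908, 0.2514]
eef_rot: [-3.141, 0.0, 1.761]
force: [0.7, 0.5, -0.4]
grip_width: 0.0326
grip_force: 12.0
```

```bash
python3 go.py .6187 .1206 .35 1.761
python3 - <<'E'
from h import *
p,d=cams.camera("side");cv2.imwrite("pics/s1.png",p[160:480,120:440,::-1].repeat(2,0).repeat(2,1)[:600])
E
```

```text
t 14.7 at [0.4394 0.1908 0.2514] [-3.141  0.     1.761] slide [-0.1028  0.1627 -0.0987] spin -0.0
```

View pics/s1.png

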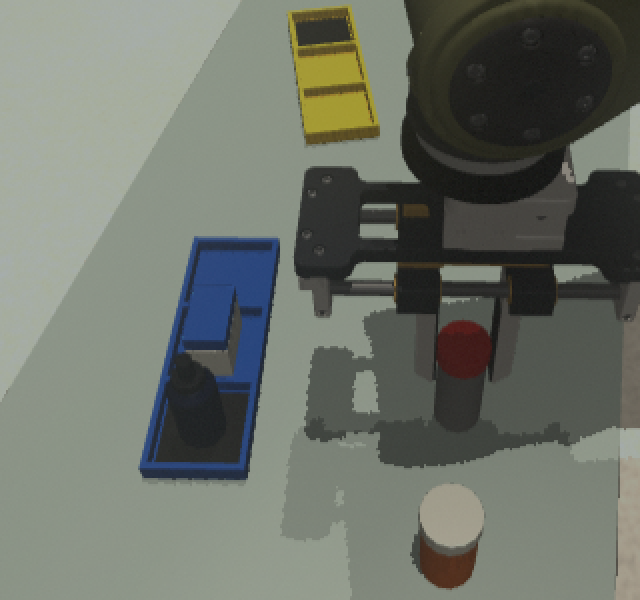

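The picture shows the stain bottle upright on the pad at about (200,410) and the box upright in the middle bay at about (210,330). The mailer is held straight between the fingers at (462,370). Next I lift it and carry it over.

Emit:
{"fn": "jog_arm", "kwargs": {
  "rows": [
    {"gripper": 0.02, "slide": [0, 0, -0.03], "spin": 0},
    {"gripper": 0.02, "slide": [0, 0, -0.065], "spin": 0},
    {"gripper": 0.02, "slide": [-0.005, 0.01, -0.099], "spin": 0},
    {"gripper": 0.02, "slide": [-0.02, 0.035, -0.099], "spin": 0},
    {"gripper": 0.02, "slide": [-0.04, 0.067, -0.099], "spin": 0},
    {"gripper": 0.02, "slide": [-0.06, 0.099, -0.099], "spin": 0},
    {"gripper": 0.02, "slide": [-0.08, 0.13, -0.099], "spin": 0},
    {"gripper": 0.02, "slide": [-0.096, 0.152, -0.099], "spin": 0}
  ]
}}

```text
time_s: 15.55
ee_pos: [0.6085, 0.1243, 0.3503]
eef_rot: [-3.141, 0.0, 1.76]
force: [0.2, -0.1, -0.6]
grip_width: 0.0325
grip_force: 12.0
```

Emit:
{"fn": "jog_arm", "kwargs": {
  "rows": [
    {"gripper": 0.02, "slide": [-0.007, 0.011, 0], "spin": 0},
    {"gripper": 0.02, "slide": [-0.007, 0.011, 0], "spin": 0},
    {"gripper": 0.02, "slide": [-0.007, 0.011, 0.02], "spin": 0},
    {"gripper": 0.02, "slide": [-0.007, 0.011, 0.02], "spin": 0},
    {"gripper": 0.02, "slide": [-0.007, 0.011, 0.02], "spin": 0}
  ]
}}

```text
time_s: 16.05
ee_pos: [0.6185, 0.1209, 0.331]
eef_rot: [-3.141, -0.0, 1.761]
force: [0.7, -0.2, -0.4]
grip_width: 0.0328
grip_force: 12.0
```

```bash
python3 go.py .6187 .1206 .255 1.761
```

```text
t 16.05 at [0.6185 0.1209 0.331 ] [-3.141 -0.     1.761] slide [-0.0003  0.0001  0.076 ] spin 0.0
```

Emit:
{"fn": "jog_arm", "kwargs": {
  "rows": [
    {"gripper": 0.02, "slide": [0, 0, 0.03], "spin": 0},
    {"gripper": 0.02, "slide": [0, 0, 0.055], "spin": 0},
    {"gripper": 0.02, "slide": [0, 0, 0.067], "spin": 0},
    {"gripper": 0.02, "slide": [0, 0, 0.073], "spin": 0},
    {"gripper": 0.02, "slide": [0, 0, 0.076], "spin": 0},
    {"gripper": 0.02, "slide": [0, 0, 0.076], "spin": 0},
    {"gripper": 0.02, "slide": [0, 0, 0.076], "spin": 0}
  ]
}}

```text
time_s: 16.75
ee_pos: [0.6192, 0.1205, 0.2558]
eef_rot: [3.14, 0.0, 1.761]
force: [0.2, -0.1, -0.8]
grip_width: 0.0331
grip_force: 12.0
```

```bash
python3 go.py .6187 .1206 .255 1.761
```

```text
t 16.75 at [0.6192 0.1205 0.2558] [3.14  0.    1.761] slide [ 0.0001 -0.0004  0.0008] spin -0.0
```

Emit:
{"fn": "jog_arm", "kwargs": {
  "rows": [
    {"gripper": 0.02, "slide": [0, 0, 0.001], "spin": 0},
    {"gripper": 0.02, "slide": [0, 0, 0.001], "spin": 0},
    {"gripper": 0.06, "slide": [0, 0, 0.001], "spin": 0},
    {"gripper": 0.06, "slide": [0, 0, 0.001], "spin": 0},
    {"gripper": 0.06, "slide": [0, 0, 0.001], "spin": 0},
    {"gripper": 0.06, "slide": [0, 0, -0.02], "spin": 0},
    {"gripper": 0.06, "slide": [0, 0, -0.06], "spin": 0},
    {"gripper": 0.06, "slide": [0, 0, -0.08], "spin": 0}
  ]
}}

```text
time_s: 17.55
ee_pos: [0.6191, 0.1206, 0.3377]
eef_rot: [3.139, 0.0, 1.761]
force: [0.1, -0.2, 0.8]
grip_width: 0.0597
grip_force: 0.0
```

```bash
python3 go.py .4366 -.087 .33 1.951
```

```text
t 17.55 at [0.6191 0.1206 0.3377] [3.139 0.    1.761] slide [-0.1694 -0.2185  0.0071] spin -0.19
```

Emit:
{"fn": "jog_arm", "kwargs": {
  "rows": [
    {"gripper": 0.06, "slide": [-0.169, -0.218, 0.004], "spin": -0.19},
    {"gripper": 0.06, "slide": [-0.169, -0.218, 0.004], "spin": -0.19},
    {"gripper": 0.06, "slide": [-0.169, -0.218, 0.004], "spin": -0.19},
    {"gripper": 0.06, "slide": [-0.169, -0.218, 0.004], "spin": -0.19},
    {"gripper": 0.06, "slide": [-0.169, -0.218, 0.004], "spin": -0.19},
    {"gripper": 0.06, "slide": [-0.169, -0.218, 0.004], "spin": -0.19},
    {"gripper": 0.06, "slide": [-0.169, -0.218, 0.004], "spin": -0.19},
    {"gripper": 0.06, "slide": [-0.169, -0.218, 0.004], "spin": -0.19}
  ]
}}

```text
time_s: 18.35
ee_pos: [0.4369, -0.0868, 0.331]
eef_rot: [3.141, 0.0, 1.95]
force: [-0.7, -0.3, -0.3]
grip_width: 0.0599
grip_force: 0.0
```

```bash
python3 go.py .4366 -.087 .216 1.951
```

```text
t 18.35 at [ 0.4369 -0.0868  0.331 ] [3.141 0.    1.95 ] slide [-1.00e-04 -4.00e-04  1.15e-01] spin -0.001
```

Emit:
{"fn": "jog_arm", "kwargs": {
  "rows": [
    {"gripper": 0.06, "slide": [0, 0, 0.04], "spin": 0},
    {"gripper": 0.06, "slide": [0, 0, 0.08], "spin": 0},
    {"gripper": 0.06, "slide": [0, 0, 0.105], "spin": 0},
    {"gripper": 0.06, "slide": [0, 0, 0.115], "spin": 0},
    {"gripper": 0.06, "slide": [0, 0, 0.115], "spin": 0},
    {"gripper": 0.06, "slide": [0, 0, 0.115], "spin": 0},
    {"gripper": 0.02, "slide": [0, 0, 0.115], "spin": 0},
    {"gripper": 0.02, "slide": [0, 0, 0.115], "spin": 0}
  ]
}}

```text
time_s: 19.15
ee_pos: [0.4371, -0.0866, 0.2167]
eef_rot: [3.14, 0.001, 1.951]
force: [-0.1, -0.7, -0.1]
grip_width: 0.0475
grip_force: 0.0
```

Emit:
{"fn": "jog_arm", "kwargs": {
  "rows": [
    {"gripper": 0.02, "slide": [0, 0, 0], "spin": 0},
    {"gripper": 0.02, "slide": [0, 0, 0], "spin": 0},
    {"gripper": 0.02, "slide": [0, 0, 0], "spin": 0},
    {"gripper": 0.02, "slide": [0, 0, 0], "spin": 0}
  ]
}}

```text
time_s: 19.55
ee_pos: [0.4369, -0.0867, 0.2161]
eef_rot: [3.141, 0.0, 1.951]
force: [-1.0, 0.2, 6.5]
grip_width: 0.0339
grip_force: 12.0
```

```bash
python3 go.py .6337 -.1862 .32 1.951
```

```text
t 19.55 at [ 0.4369 -0.0867  0.2161] [3.141 0.    1.951] slide [-0.1654  0.1459 -0.1038] spin -0.0
```

Emit:
{"fn": "jog_arm", "kwargs": {
  "rows": [
    {"gripper": 0.02, "slide": [0, 0, -0.04], "spin": 0},
    {"gripper": 0.02, "slide": [0, 0, -0.08], "spin": 0},
    {"gripper": 0.02, "slide": [-0.01, 0.009, -0.104], "spin": 0},
    {"gripper": 0.02, "slide": [-0.035, 0.031, -0.104], "spin": 0},
    {"gripper": 0.02, "slide": [-0.065, 0.057, -0.104], "spin": 0},
    {"gripper": 0.02, "slide": [-0.097, 0.086, -0.104], "spin": 0},
    {"gripper": 0.02, "slide": [-0.13, 0.115, -0.104], "spin": 0},
    {"gripper": 0.02, "slide": [-0.153, 0.135, -0.104], "spin": 0}
  ]
}}

```text
time_s: 20.35
ee_pos: [0.6206, -0.1797, 0.3191]
eef_rot: [-3.141, -0.0, 1.95]
force: [0.1, 1.5, -0.3]
grip_width: 0.0335
grip_force: 12.0
```

Emit:
{"fn": "jog_arm", "kwargs": {
  "rows": [
    {"gripper": 0.02, "slide": [-0.012, 0.011, 0], "spin": 0},
    {"gripper": 0.02, "slide": [-0.012, 0.011, 0], "spin": 0},
    {"gripper": 0.02, "slide": [-0.012, 0.011, 0.02], "spin": 0},
    {"gripper": 0.02, "slide": [-0.012, 0.011, 0.02], "spin": 0},
    {"gripper": 0.02, "slide": [-0.012, 0.011, 0.02], "spin": 0}
  ]
}}

```text
time_s: 20.85
ee_pos: [0.6331, -0.1854, 0.3]
eef_rot: [-3.141, -0.001, 1.951]
force: [0.1, 0.1, -0.6]
grip_width: 0.0338
grip_force: 12.0
```

```bash
python3 go.py .6337 -.1862 .220 1.951
```

```text
t 20.85 at [ 0.6331 -0.1854  0.3   ] [-3.141e+00 -1.000e-03  1.951e+00] slide [-0.001   0.0003  0.08  ] spin -0.0
```

Emit:
{"fn": "jog_arm", "kwargs": {
  "rows": [
    {"gripper": 0.02, "slide": [-0.001, 0, 0.03], "spin": 0},
    {"gripper": 0.02, "slide": [-0.001, 0, 0.06], "spin": 0},
    {"gripper": 0.02, "slide": [-0.001, 0, 0.071], "spin": 0},
    {"gripper": 0.02, "slide": [-0.001, 0, 0.077], "spin": 0},
    {"gripper": 0.02, "slide": [-0.001, 0, 0.08], "spin": 0},
    {"gripper": 0.02, "slide": [-0.001, 0, 0.08], "spin": 0},
    {"gripper": 0.02, "slide": [-0.001, 0, 0.08], "spin": 0}
  ]
}}

```text
time_s: 21.55
ee_pos: [0.6342, -0.1867, 0.2209]
eef_rot: [3.14, 0.001, 1.951]
force: [0.7, -0.1, 0.3]
grip_width: 0.034
grip_force: 12.0
```

```bash
python3 go.py .6337 -.1862 .220 1.951
```

```text
t 21.55 at [ 0.6342 -0.1867  0.2209] [3.140e+00 1.000e-03 1.951e+00] slide [ 0.0006 -0.0003  0.0009] spin -0.0
```

Emit:
{"fn": "jog_arm", "kwargs": {
  "rows": [
    {"gripper": 0.02, "slide": [0, 0, 0.001], "spin": 0},
    {"gripper": 0.02, "slide": [0, 0, 0.001], "spin": 0},
    {"gripper": 0.06, "slide": [0, 0, 0.001], "spin": 0},
    {"gripper": 0.06, "slide": [0, 0, 0.001], "spin": 0},
    {"gripper": 0.06, "slide": [0, 0, 0.001], "spin": 0},
    {"gripper": 0.06, "slide": [0, 0, -0.02], "spin": 0},
    {"gripper": 0.06, "slide": [0, 0, -0.06], "spin": 0},
    {"gripper": 0.06, "slide": [0, 0, -0.11], "spin": 0}
  ]
}}

```text
time_s: 22.35
ee_pos: [0.6337, -0.1865, 0.3292]
eef_rot: [-3.139, -0.002, 1.951]
force: [1.1, 0.6, 1.0]
grip_width: 0.0599
grip_force: 0.0
```

```bash
python3 go.py .4305 .2856 .33 1.951
```

```text
t 22.35 at [ 0.6337 -0.1865  0.3292] [-3.139e+00 -2.000e-03  1.951e+00] slide [ 5.138e-01 -1.360e-02  5.000e-04] spin -0.0
```

Emit:
{"fn": "jog_arm", "kwargs": {
  "rows": [
    {"gripper": 0.06, "slide": [0.5, -0.014, 0], "spin": 0},
    {"gripper": 0.06, "slide": [0.5, -0.014, 0], "spin": 0},
    {"gripper": 0.06, "slide": [0.5, -0.014, 0], "spin": 0},
    {"gripper": 0.06, "slide": [0.5, -0.014, 0], "spin": 0},
    {"gripper": 0.06, "slide": [0.5, -0.014, 0], "spin": 0},
    {"gripper": 0.06, "slide": [0.5, -0.014, 0], "spin": 0},
    {"gripper": 0.06, "slide": [0.5, -0.014, 0], "spin": 0},
    {"gripper": 0.06, "slide": [0.5, -0.014, 0], "spin": 0}
  ]
}}

```text
time_s: 23.15
ee_pos: [0.4741, 0.1822, 0.3299]
eef_rot: [3.141, 0.0, 1.951]
force: [0.3, 0.1, -0.4]
grip_width: 0.0603
grip_force: 0.0
```

```bash
python3 go.py .4305 .2856 .33 1.951
```

```text
t 23.15 at [0.4741 0.1822 0.3299] [3.141 0.    1.951] slide [ 1.122e-01 -2.100e-03 -1.000e-04] spin -0.0
```

Emit:
{"fn": "jog_arm", "kwargs": {
  "rows": [
    {"gripper": 0.06, "slide": [0.107, -0.002, 0], "spin": 0},
    {"gripper": 0.06, "slide": [0.107, -0.002, 0], "spin": 0},
    {"gripper": 0.06, "slide": [0.107, -0.002, 0], "spin": 0},
    {"gripper": 0.06, "slide": [0.107, -0.002, 0], "spin": 0},
    {"gripper": 0.06, "slide": [0.107, -0.002, 0], "spin": 0},
    {"gripper": 0.06, "slide": [0.107, -0.002, 0], "spin": 0}
  ]
}}

```text
time_s: 23.75
ee_pos: [0.4344, 0.278, 0.3297]
eef_rot: [-3.142, 0.0, 1.949]
force: [-0.2, 0.3, -0.7]
grip_width: 0.06
grip_force: 0.0
```

```bash
python3 go.py .4305 .2856 .236 1.951
```

```text
t 23.75 at [0.4344 0.278  0.3297] [-3.142  0.     1.949] slide [ 0.0085 -0.0008  0.0937] spin -0.002
```

Emit:
{"fn": "jog_arm", "kwargs": {
  "rows": [
    {"gripper": 0.06, "slide": [0.008, -0.001, 0.02], "spin": 0},
    {"gripper": 0.06, "slide": [0.008, -0.001, 0.055], "spin": 0},
    {"gripper": 0.06, "slide": [0.008, -0.001, 0.08], "spin": 0},
    {"gripper": 0.06, "slide": [0.008, -0.001, 0.094], "spin": 0},
    {"gripper": 0.06, "slide": [0.008, -0.001, 0.094], "spin": 0},
    {"gripper": 0.06, "slide": [0.008, -0.001, 0.094], "spin": 0}
  ]
}}

```text
time_s: 24.35
ee_pos: [0.4304, 0.286, 0.2366]
eef_rot: [3.141, -0.0, 1.95]
force: [-0.0, 0.1, 0.7]
grip_width: 0.06
grip_force: 0.0
```

```bash
python3 go.py .4305 .2856 .236 1.951
```

```text
t 24.35 at [0.4304 0.286  0.2366] [ 3.141 -0.     1.95 ] slide [-0.0004 -0.      0.0006] spin -0.001
```

Emit:
{"fn": "jog_arm", "kwargs": {
  "rows": [
    {"gripper": 0.02, "slide": [0, 0, 0], "spin": 0},
    {"gripper": 0.02, "slide": [0, 0, 0], "spin": 0},
    {"gripper": 0.02, "slide": [0, 0, 0], "spin": 0},
    {"gripper": 0.02, "slide": [0, 0, 0], "spin": 0},
    {"gripper": 0.02, "slide": [0, 0, 0], "spin": 0}
  ]
}}

```text
time_s: 24.85
ee_pos: [0.4299, 0.2863, 0.2362]
eef_rot: [3.141, -0.0, 1.951]
force: [0.0, 0.2, 5.1]
grip_width: 0.0345
grip_force: 12.0
```

```bash
python3 go.py .6113 -.1307 .34 1.951
```

```text
t 24.85 at [0.4299 0.2863 0.2362] [ 3.141 -0.     1.951] slide [-0.4545  0.0138 -0.1039] spin -0.0
```

Emit:
{"fn": "jog_arm", "kwargs": {
  "rows": [
    {"gripper": 0.02, "slide": [0, 0, -0.04], "spin": 0},
    {"gripper": 0.02, "slide": [0, 0, -0.08], "spin": 0},
    {"gripper": 0.02, "slide": [-0.01, 0, -0.11], "spin": 0},
    {"gripper": 0.02, "slide": [-0.04, 0.001, -0.11], "spin": 0},
    {"gripper": 0.02, "slide": [-0.08, 0.002, -0.11], "spin": 0},
    {"gripper": 0.02, "slide": [-0.12, 0.003, -0.11], "spin": 0},
    {"gripper": 0.02, "slide": [-0.16, 0.005, -0.11], "spin": 0},
    {"gripper": 0.02, "slide": [-0.2, 0.006, -0.11], "spin": 0}
  ]
}}

```text
time_s: 25.65
ee_pos: [0.51, 0.1012, 0.3457]
eef_rot: [3.142, -0.0, 1.951]
force: [-0.2, -0.3, -0.7]
grip_width: 0.0345
grip_force: 12.0
```

Emit:
{"fn": "jog_arm", "kwargs": {
  "rows": [
    {"gripper": 0.02, "slide": [-0.04, 0.001, 0], "spin": 0},
    {"gripper": 0.02, "slide": [-0.08, 0.002, 0], "spin": 0},
    {"gripper": 0.02, "slide": [-0.12, 0.004, 0], "spin": 0},
    {"gripper": 0.02, "slide": [-0.16, 0.005, 0], "spin": 0},
    {"gripper": 0.02, "slide": [-0.2, 0.006, 0], "spin": 0},
    {"gripper": 0.02, "slide": [-0.23, 0.007, 0], "spin": 0},
    {"gripper": 0.02, "slide": [-0.245, 0.008, 0], "spin": 0},
    {"gripper": 0.02, "slide": [-0.245, 0.008, 0], "spin": 0}
  ]
}}

```text
time_s: 26.45
ee_pos: [0.6081, -0.1228, 0.3452]
eef_rot: [-3.141, -0.0, 1.949]
force: [0.3, 0.1, -0.2]
grip_width: 0.0347
grip_force: 12.0
```

```bash
python3 go.py .6113 -.1307 .24 1.951
```

```text
t 26.45 at [ 0.6081 -0.1228  0.3452] [-3.141 -0.     1.949] slide [-8.500e-03  1.000e-04  1.052e-01] spin -0.002
```

Emit:
{"fn": "jog_arm", "kwargs": {
  "rows": [
    {"gripper": 0.02, "slide": [-0.0085, 0, 0.01], "spin": 0},
    {"gripper": 0.02, "slide": [-0.0085, 0, 0.04], "spin": 0},
    {"gripper": 0.02, "slide": [-0.0085, 0, 0.075], "spin": 0},
    {"gripper": 0.02, "slide": [-0.0085, 0, 0.09], "spin": 0},
    {"gripper": 0.02, "slide": [-0.0085, 0, 0.1], "spin": 0},
    {"gripper": 0.02, "slide": [-0.0085, 0, 0.1], "spin": 0},
    {"gripper": 0.02, "slide": [-0.0085, 0, 0.1], "spin": 0}
  ]
}}

```text
time_s: 27.15
ee_pos: [0.6114, -0.1296, 0.247]
eef_rot: [3.14, 0.001, 1.951]
force: [0.2, -0.0, -1.0]
grip_width: 0.0341
grip_force: 12.0
```

```bash
python3 go.py .6113 -.1307 .2402 1.951
```

```text
t 27.15 at [ 0.6114 -0.1296  0.247 ] [3.140e+00 1.000e-03 1.951e+00] slide [-0.001  -0.0005  0.0068] spin 0.0
```

Emit:
{"fn": "jog_arm", "kwargs": {
  "rows": [
    {"gripper": 0.02, "slide": [-0.001, 0, 0.004], "spin": 0},
    {"gripper": 0.02, "slide": [-0.001, 0, 0.007], "spin": 0},
    {"gripper": 0.02, "slide": [-0.001, 0, 0.007], "spin": 0},
    {"gripper": 0.02, "slide": [-0.001, 0, 0.007], "spin": 0}
  ]
}}

```text
time_s: 27.55
ee_pos: [0.6116, -0.1308, 0.2395]
eef_rot: [3.14, 0.001, 1.951]
force: [0.4, -0.8, 5.0]
grip_width: 0.0346
grip_force: 12.0
```

Emit:
{"fn": "jog_arm", "kwargs": {
  "rows": [
    {"gripper": 0.06, "slide": [0, 0, 0], "spin": 0},
    {"gripper": 0.06, "slide": [0, 0, 0], "spin": 0},
    {"gripper": 0.06, "slide": [0, 0, 0], "spin": 0},
    {"gripper": 0.06, "slide": [0, 0, 0], "spin": 0},
    {"gripper": 0.06, "slide": [0, 0, -0.02], "spin": 0},
    {"gripper": 0.06, "slide": [0, 0, -0.05], "spin": 0},
    {"gripper": 0.06, "slide": [0, 0, -0.09], "spin": 0},
    {"gripper": 0.06, "slide": [0, 0, -0.12], "spin": 0}
  ]
}}

```text
time_s: 28.35
ee_pos: [0.6113, -0.1306, 0.3609]
eef_rot: [3.141, 0.001, 1.951]
force: [-1.1, 0.1, -0.2]
grip_width: 0.0598
grip_force: 0.0
```

Emit:
{"fn": "jog_arm", "kwargs": {
  "rows": [
    {"gripper": 0.06, "slide": [0, -0.05, 0], "spin": 0},
    {"gripper": 0.06, "slide": [0, -0.1, 0], "spin": 0},
    {"gripper": 0.06, "slide": [0, -0.15, -0.02], "spin": 0},
    {"gripper": 0.06, "slide": [0, -0.2, -0.03], "spin": 0},
    {"gripper": 0.06, "slide": [0, -0.23, -0.03], "spin": 0},
    {"gripper": 0.06, "slide": [0, -0.23, -0.03], "spin": 0},
    {"gripper": 0.06, "slide": [0, -0.23, -0.03], "spin": 0},
    {"gripper": 0.06, "slide": [0, -0.23, -0.03], "spin": 0}
  ]
}}

```text
time_s: 29.15
ee_pos: [0.3985, -0.2157, 0.3886]
eef_rot: [3.142, -0.0, 1.951]
force: [-0.4, -0.5, 0.5]
grip_width: 0.0603
grip_force: 0.0
```

Run:
```python
from h import *
for c in("top","side"):
    p,d=cams.camera(c);np.savez(f"{c}1.npz",p=p,d=d)
    cv2.imwrite(f"pics/{c}_end.png",cv2.resize(p[100:400,90:560] if c=="top" else p[100:480,100:560],None,fx=1.5,fy=1.5)[:,:,::-1])
    P=cloud(c,d)
    for n,(x,y) in dict(stain=(.596,.2384),box=(.6073,.1795),mailer=(.6187,.1206),oil=(.6337,-.1862),vial=(.6113,-.1307),brown=(.439,-.2878),jar=(.4555,.0055)).items():
        Q=P[(np.hypot(P[...,0]-x,P[...,1]-y)<.032)&(P[...,2]>.02)&(P[...,2]<.12)]
        if len(Q)<10: print(c,n,len(Q)); continue
        top=np.percentile(Q[:,2],98);t=Q[Q[:,2]>top-.004][:,:2].astype(np.float32)
        (a,b),r=cv2.minEnclosingCircle(t);print(c,n,round(top,4),np.round([a,b,r],4),"off",np.round([a-x,b-y],4))
print(telemetry.get_obs()["time_s"])
```

```text
top stain 0.0827 [0.5959 0.237  0.0044] off [-0.0001 -0.0014]
top box 0.0494 [0.608  0.1788 0.0245] off [ 0.0007 -0.0007]
top mailer 0.0869 [0.6202 0.1212 0.0164] off [0.0015 0.0006]
top oil 0.0864 [ 0.635  -0.1867  0.0121] off [ 0.0013 -0.0005]
top vial 0.0691 [ 0.6115 -0.1311  0.0176] off [ 0.0002 -0.0004]
top brown 0
top jar 0.0512 [0.4553 0.0057 0.0232] off [-0.0002  0.0002]
side stain 0.082 [0.5948 0.2397 0.004 ] off [-0.0012  0.0013]
side box 0.0472 [0.6076 0.1791 0.025 ] off [ 0.0003 -0.0004]
side mailer 0.0847 [0.6197 0.1201 0.0176] off [ 0.001  -0.0005]
side oil 0.084 [ 0.6358 -0.1872  0.0132] off [ 0.0021 -0.001 ]
side vial 0.0666 [ 0.6119 -0.1312  0.0187] off [ 0.0006 -0.0005]
side brown 0.0704 [ 0.4392 -0.2877  0.013 ] off [0.0002 0.0001]
side jar 0.0491 [0.4545 0.0057 0.0244] off [-0.001   0.0002]
29.25
```

View pics/side_end.png

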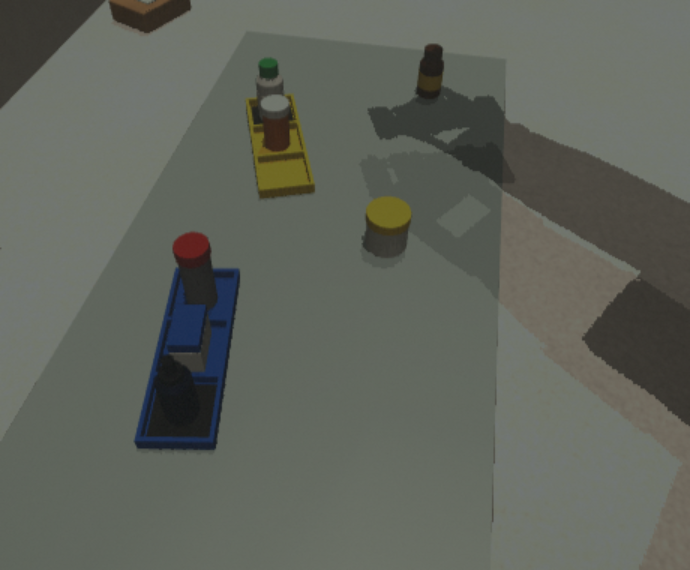

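View pics/top_end.png

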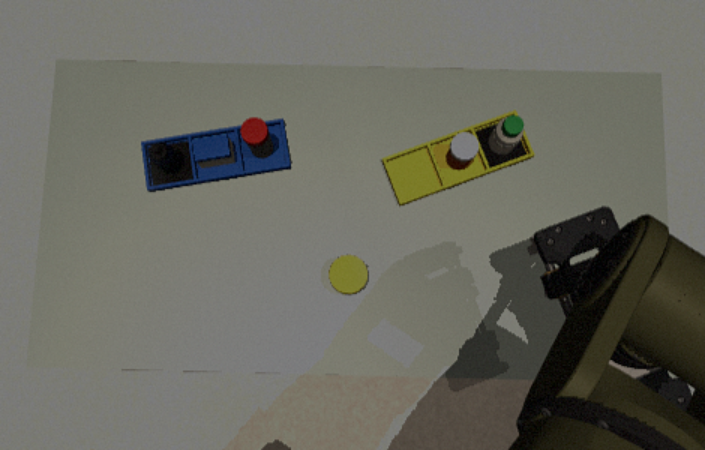

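The side view shows the blue tray holding the stain bottle (178,395), box (188,340) and mailer (198,270). The yellow tray holds the oil bottle (269,90) and vial (275,122), with its plain bay empty. The side cloud also puts the jar and brown bottle where they were, and the top view agrees except that the arm hides the brown bottle. Tops measure about 4 mm higher than on the bench, so everything sits on a bay floor.

```bash
python3 -c "
from station import workorder
print(workorder.hand_in())"
```

```text
the job is handed in; nothing more can be done
None
```

Both kits are made up and handed in at about 29 s: all five items stand upright on their bay floors within about 2 mm of centre, the third yellow bay is empty, and the brown bottle and jar have not moved.

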